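# Lock the fresh filter cartridge into the bayonet dock

## Robot

A 6-joint arm with a two-finger parallel gripper is mounted at the origin on a cart in front of the work surface, level with it; the furniture and walls round the work are solid. World frame = base frame: x ahead of the robot, y to its left, z up, the work surface at z = 0. Lengths are in m, angles in rad, forces in N, time in s.
With the tool pointing down it reaches from about 0.275 to 0.75 m from the base axis. Payload 10.2 kg.
Tool frame: the origin (TCP) lies between the finger pads; the fingertips stand 8 mm ahead of it and the grasp point (between the pads) lies 11 mm behind it (tip_reach is the distance from the TCP to the fingertips, in m); z points along the fingers, y is the line along which they close (so a half turn about z gives the same grasp; the last joint's range is limited). The gripper opens to 88 mm and grips with 3 to 60 N. Pads are 18 mm wide; open, the fingers measure 123 mm over their backs; the gripper's body (75 mm by 187 mm) begins 45 mm behind the grasp point.
Start: joints at [0.93, 0.313, 1.498, -0, 1.331, -0.223], TCP at [0.213, 0.48, 0.224] pointing down, gripper open.
Joint ranges: [-2.94, 2.94], [-0.97, 2.17], [0.19, 2.56], [-1.23, 4.37], [0.02, 3.11], [-2.88, 2.88]. Speed limits (rad/s): [2.39, 2.39, 3.01, 3.14, 3.14, 3.14].

## Interface

Orientations are given as a rotation vector (axis times angle).
In Python, from station import * gives the robot as it stands.
- The arm moves only by the shell command python3 -m jog 'ROWS' [OPENING] [FORCE]. ROWS is JSON, a list of rows, each an object with "slide": the shift along the tool's x, y, z in m, a list of three; "roll": the turn about the tool's z in rad. A call has 1 to 20 rows; each row is the pose to reach, as a shift and turn from the pose commanded when the call began, along the tool's axes at that moment; what a row does not reach only later rows make up. A row lasts 1/10 s, in which the tool goes at most 50 mm and 8.59 degrees, less where a joint would pass 70% of its speed; a pose out of reach is approached as far as the arm can. A call with a gripper value outside its range is refused whole. OPENING is the closure, from 0 (fully open) to 1 (shut), set as the call begins (- or left out, the last holds). The fingers move at their own pace and stop on an object; FORCE is the grip in N (left out, the last holds). Time passes only in rows, so rows that repeat a pose let the fingers close. It gives the time, the measured TCP pose, the force, the opening and the grip force at its end, in the units of the state.
- observe(): the state, without advancing time (a new reading comes with each control period).
- camera(name): name is "scene" or "top"; returns a dict with "frame" (480x640x3 uint8, red, green, blue), "fx", "fy", "cx", "cy" (pixels), "k1" (the pictures are not rectified: a ray, as slopes to the right and down, at radius r is drawn at 1 + k1 r^2 times it, then the intrinsics apply), "R" (3x3) and "t" (3): a world point X has camera coordinates R X + t. Camera axes: x right, y down, z forward; pixel columns grow to the right and rows downward; lengths in m; the calibration is good to about 2 mm. A picture is of the moment at which its call begins. There is no depth.
- close_job(): hands the job in; it is judged then, once.
Trained networks look in a picture, given as the dict that the camera call returned (one of the last four; its "shot" number tells which), for a name from the list of things; names that differ only in an ending like _2 or _b are one class to them, and where a whole thing is asked for, a point or a joint stands for the part that bears it (a point fixed in the world has none). Each returns a list of dicts, best first, with "score" (0 to 1); they miss things now and then, are a little off and sometimes report something else, mostly with a low value. They report only what shows in the picture. A call takes as long as a camera call.
- silhouettes(picture, label): "mask" (480x640 bool, what is visible of it) and "xy" ([column, row] in pixels, amid what is visible of it).
- tip_of(picture, label): "xy" ([column, row] in pixels: a listed point, or the origin of a listed thing).
The state is a dict: "time_s": time; "qpos": joint angles; "qd": joint speeds; "joint_efforts": joint torques, N m; "tcp_pos": TCP position; "ee_rot": TCP orientation; "force": force on the tool from outside, world axes, zero at the start; "wrist_torque": the same for the moment, N m; "width": finger opening in m; "finger_force": force on a finger pad.
Only numpy, scipy, OpenCV 4.12 (cv2) and the standard library are available. Lean on these libraries where they do the work, as an engineer would, in place of code of your own. Each camera call takes 0.05 s, during which the arm holds its last target. There are 200 camera calls.

## Task

Fit the fresh filter cartridge, the one with the blue handle, into the filter dock: line its two lugs up with the slots of the port, push it down against the spring and twist it clockwise (seen from above) to the stop, so that it stays locked when you let go. Leave the spent cartridge with the orange handle standing where it is.

Things in the scene. Friction and masses are not known exactly. Their poses are not given: they have to be found in the camera images.
- fresh_filter: Loose upright white cartridge, BLUE bar handle, 95 mm tall, 0.16 kg. Origin: centre of underside, z up. In mm: spigot 34 diameter, z 0-24; two like lugs along its +x and -x, z 0-8, 12 wide, reaching 29 from the axis; round body 56 diameter, z 24-60; handle 46 long in x (in line with the lugs), 16 thick in y, z 60-95, pinched from above across y. Half a turn makes no difference.
- spent_filter: A white cartridge of the same form and size with an ORANGE bar handle, standing upright on the worktop; leave it alone. Origin: centre of its underside, z up, x along its handle.
- filter_dock: Fixed white dock 124x112 mm, round grey collar (86 mm) on top. Origin: underside, below the port's axis. Heights above it: port floor 30, lip 44-50 mm; hole 43 mm wide. Slots (blue marks) cut the lip on the dock's +x and -x, 72 degrees wide: lugs pass within 12 degrees, either way. Cartridge underside at 30-35: turns clockwise from above (yaw falls) to a stop at 75 degrees (red marks), not the other way.
- spring_plate (a joint): Round steel spring plate in the dock's port: how far it is pressed, m. 0 = up, 44 mm above the dock's underside; 0.014 = down, flush with the port's floor, taking about 9 N. A cartridge merely laid in rests on it, underside 43 mm up, unlocked; pushed, turned and let go, its lugs rise against the lip, underside 36 mm up, plate at about 0.008.

How it is judged:
At the end, for the whole second after the job is handed in: Blue-handled cartridge in the port: within 8 mm of its axis, 0.12 rad of upright, underside under 39 mm above the dock's origin, turned over 0.96 rad (55 degrees) from the slots, let go, at rest. Orange-handled one upright (0.15 rad) within 30 mm of its start (horizontal distance between fresh_filter and filter_dock below 0.008 m and z of fresh_filter in the frame of filter_dock below 0.039 m and angle between fresh_filter's own z axis and vertical below 0.12 rad and angle between the x axis of fresh_filter and the x axis of filter_dock, either way round above 0.96 rad and linear speed of fresh_filter below 0.02 m/s and distance of spent_filter from where it was at the start of the episode below 0.03 m and angle between spent_filter's own z axis and vertical below 0.15 rad); the robot touches nothing.
It fails at once if the orange-handled cartridge is moved by more than 30 mm or knocked over (distance of spent_filter from where it was at the start of the episode above 0.03 m or angle between spent_filter's own z axis and vertical above 0.3 rad).
It also fails if it takes over 46 s, if anything falls off the work surface, if the arm or the gripper's body presses on something with over 40 N, if the wrist force passes 120 N, or if a joint passes its speed limit or range.

## Working session

There is one attempt and no reset: what is moved stays moved. The work goes in short steps, Python scripts to look and compute and a shell command to move; the robot and the scene stay as the last step left them, time stands still between calls to the robot, and variables do not carry over. Pictures are saved under pics/ and viewed, at most 10 in all, crops included, and the job is handed in when it is done.

```bash
mkdir -p pics; cat > h.py <<'E'
from station import *
import numpy as np, cv2
from scipy.spatial.transform import Rotation as Ro
def save(p,n): cv2.imwrite('pics/'+n,cv2.cvtColor(p['frame'],cv2.COLOR_RGB2BGR))
def ray(p,uv):
    K=np.array([[p['fx'],0,p['cx']],[0,p['fy'],p['cy']],[0,0,1.]])
    d=np.array([(uv[0]-p['cx'])/p['fx'],(uv[1]-p['cy'])/p['fy']]); s=d.copy()
    for _ in range(20): s=d/(1+p['k1']*(s@s))
    R=np.array(p['R']);t=np.array(p['t'])
    v=R.T@np.array([*s,1]); return -R.T@t, v/np.linalg.norm(v)
def atz(p,uv,z):
    o,v=ray(p,uv); return o+v*(z-o[2])/v[2]
def tri(a,ua,b,ub):
    A=np.zeros((3,3));B=np.zeros(3)
    for p,u in((a,ua),(b,ub)):
        o,v=ray(p,u);M=np.eye(3)-np.outer(v,v);A+=M;B+=M@o
    return np.linalg.solve(A,B)
E
python3 - <<'E'
from h import *
np.set_printoptions(precision=3,suppress=True)
a=camera('scene');b=camera('top');save(a,'s0.png');save(b,'t0.png')
for p in(a,b): print(ray(p,(p['cx'],p['cy'])),p['k1'],p['fx'])
for n in('fresh_filter','spent_filter','filter_dock','spring_plate'):
    r=[]
    for p in(a,b):
        s=silhouettes(p,n);t=tip_of(p,n) if n!='spring_plate' else []
        print(n,[(x['xy'],x['score'],int(x['mask'].sum())) for x in s[:2]],[(x['xy'],x['score']) for x in t[:2]])
        r.append(t[0]['xy'] if t else None)
    if r[0] is not None and r[1] is not None: print(tri(a,r[0],b,r[1]))
o=observe();print(o['tcp_pos'],o['ee_rot'],o['width'])
E
```

```text
(array([ 0.131, -0.743,  0.933]), array([ 0.34 ,  0.552, -0.761])) -0.08882806949888418 595.9536528067644
(array([ 0.442, -0.098,  0.928]), array([ 0.076, -0.02 , -0.997])) -0.09650761269925798 460.67695519627495
fresh_filter [([374.7, 324.6], 0.62, 1159)] [([373.7, 339.5], 0.71)]
fresh_filter [([430.0, 220.1], 0.93, 753)] [([423.7, 222.4], 0.86)]
[ 0.52  -0.326  0.003]
spent_filter [([323.2, 257.7], 0.97, 1035)] [([319.9, 275.7], 0.63)]
spent_filter [([333.7, 221.8], 0.91, 748)] [([335.5, 226.1], 0.88)]
[ 0.518 -0.147 -0.005]
filter_dock [([277.0, 219.6], 0.85, 2943)] [([276.4, 223.9], 0.56)]
filter_dock [([253.8, 229.2], 0.55, 3803)] [([256.1, 233.4], 0.8)]
[0.508 0.013 0.002]
spring_plate [([275.1, 213.7], 0.68, 146)] []
spring_plate [([254.1, 228.5], 0.55, 186)] []
[0.213 0.48  0.224] [0.652 3.073 0.   ] 0.08814602939431897
```

View pics/s0.png

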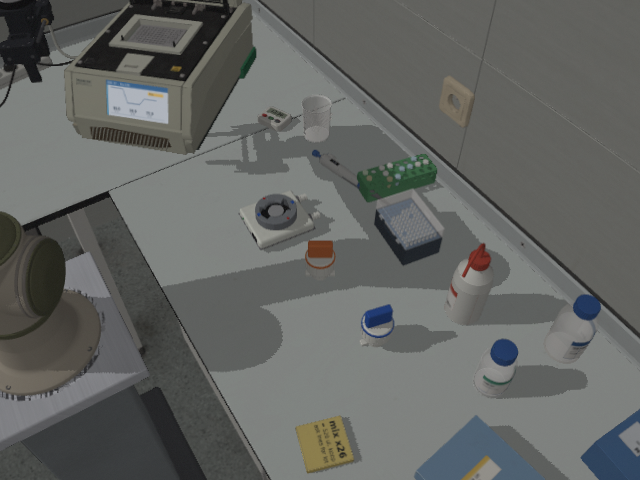

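View pics/t0.png

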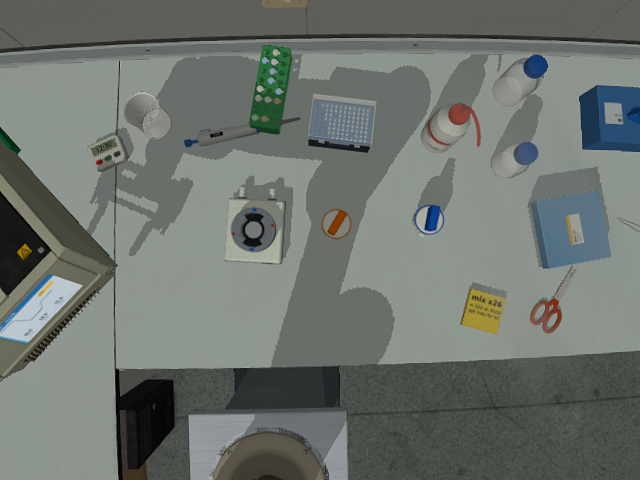

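The top view shows the fresh cartridge near (430,219), the spent one near (336,223) and the dock near (254,230), with slots roughly up and down in the image. Next I'll measure the handle tops and the marks.

```bash
cat > m.py <<'E'
from h import *
np.set_printoptions(precision=4,suppress=True)
def col(p,lo,hi,c,r,smin=120):
    h=cv2.cvtColor(p['frame'],cv2.COLOR_RGB2HSV)
    m=((h[...,0]>=lo)&(h[...,0]<=hi)&(h[...,1]>smin)&(h[...,2]>40)).astype(np.uint8)
    yy,xx=np.mgrid[:480,:640]; m[(xx-c[0])**2+(yy-c[1])**2>r*r]=0
    n,l,st,ce=cv2.connectedComponentsWithStats(m)
    k=sorted(range(1,n),key=lambda i:-st[i,4])
    return [(st[i,4],ce[i],np.argwhere(l==i)[:,::-1]) for i in k if st[i,4]>2]
E
python3 - <<'E'
from m import *
a=camera('scene');b=camera('top')
for nm,lo,hi,ca,cb in(('blue',105,130,(378,317),(432,218)),('orange',3,18,(320,250),(337,222))):
    for p,c in((a,ca),(b,cb)):
        k=col(p,lo,hi,c,24)
        A,ce,px=k[0]
        w=np.array([atz(p,u,.095)[:2] for u in px.astype(float)])
        rr=cv2.minAreaRect(px.astype(np.float32)); rw=cv2.minAreaRect((w*1000).astype(np.float32))
        print(nm,[x[0] for x in k],ce,rw)
for n,p,c in(('s',a,(277,212)),('t',b,(254,229))):
  for q in(('blue',100,130),('red',0,8),('red2',172,180)):
    for A,ce,px in col(p,q[1],q[2],c,30,90)[:4]: print(n,q[0],A,ce,atz(p,ce,.05))
A=cv2.resize(a['frame'][170:260,225:345],None,fx=5,fy=5,interpolation=2)[:300]
def cr(p,c): return cv2.resize(p['frame'][c[1]-30:c[1]+30,c[0]-40:c[0]+40],None,fx=5,fy=5,interpolation=2)
im=np.vstack([np.hstack([cr(a,(277,212)),cr(a,(378,322))]),np.hstack([cr(b,(254,229)),cr(b,(430,220))])])
cv2.imwrite('pics/c1.png',im[...,::-1])
E
```

```text
blue [np.int32(440), np.int32(41)] [377.9477 315.9136] ((513.9544067382812, -332.80877685546875), (31.290773391723633, 52.134246826171875), 77.39588165283203)
blue [np.int32(329), np.int32(8), np.int32(3)] [430.3951 217.617 ] ((522.8637084960938, -309.9715576171875), (45.068397521972656, 56.67353057861328), 62.452354431152344)
orange [np.int32(408), np.int32(55)] [319.8554 248.799 ] ((509.23028564453125, -158.5389404296875), (37.99163055419922, 44.24784469604492), 58.093650817871094)
orange [np.int32(308)] [336.237  222.9968] ((515.20849609375, -142.6902618408203), (52.7011604309082, 52.9099006652832), 43.657596588134766)
s blue 9 [291.7778 201.4444] [0.548  0.0113 0.05  ]
s blue 9 [258.3333 213.8889] [0.4726 0.017  0.05  ]
s red 4 [287.5 217.5] [ 0.5178 -0.023   0.05  ]
t blue 19 [251.1053 248.5789] [0.4746 0.0178 0.05  ]
t blue 17 [253.8824 209.4118] [0.5495 0.0116 0.05  ]
t red 9 [272. 225.] [ 0.5188 -0.0227  0.05  ]
t red 6 [233.1667 233.1667] [0.5047 0.0518 0.05  ]
```

View pics/c1.png

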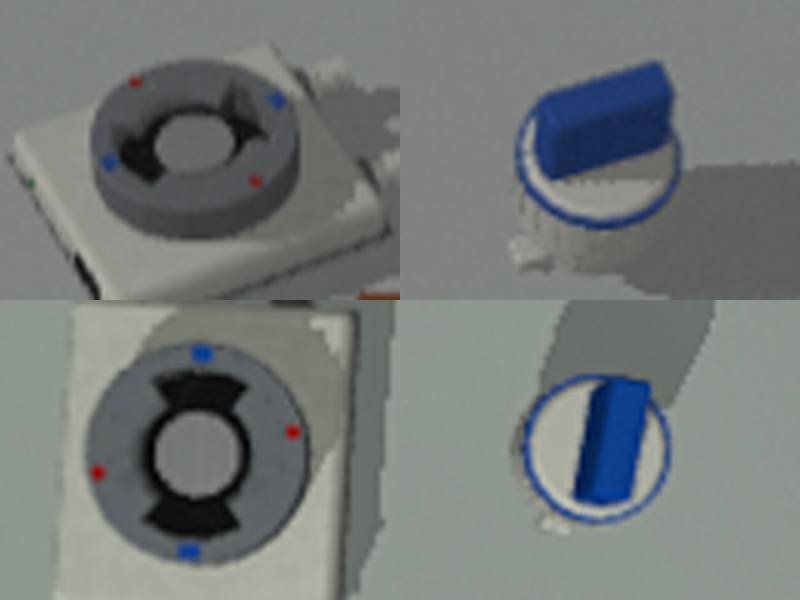

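Crops: dock's blue marks lie near/far (-x/+x), the red ones left/right, and the blue handle runs roughly along x too. I'll triangulate the ends of the handle's top edge and the marks.

```bash
python3 - <<'E'
from m import *
a=camera('scene');b=camera('top')
n=tri(a,(367.2,313.6),b,(433,229.6));f=tri(a,(391,307),b,(436.4,206.4))
print('handle',n,f,(n+f)/2,np.degrees(np.arctan2(*(f-n)[1::-1])),np.linalg.norm(f-n))
n=tri(a,(258.33,213.89),b,(251.1,248.58));f=tri(a,(291.78,201.44),b,(253.88,209.41))
print('dock',n,f,(n+f)/2,np.degrees(np.arctan2(*(f-n)[1::-1])))
# ring body of fresh
for p,u in((a,(338+(520+680)/2/5-80,292+145/5)),(b,(390+(597-400)/5,190+(448-300)/5))): print('ring',atz(p,u,.06))
o=observe();print(o['tcp_pos'],Ro.from_rotvec(o['ee_rot']).as_matrix(),o['time_s'])
E
```

```text
handle [ 0.5003 -0.3201  0.0963] [ 0.5433 -0.3291  0.0934] [ 0.5218 -0.3246  0.0948] -11.85020985112759 0.044094909380619426
dock [0.474  0.0184 0.048 ] [0.5491 0.012  0.0489] [0.5116 0.0152 0.0484] -4.852026989042098
ring [ 0.5235 -0.3243  0.06  ]
ring [ 0.522  -0.3235  0.06  ]
[0.213  0.4798 0.2244] [[-0.914   0.4057 -0.    ]
 [ 0.4057  0.914   0.    ]
 [ 0.      0.     -1.    ]] 1.0
```

```bash
python3 -m jog '[{"slide":[-0.609,-0.610,0],"roll":-0.21},{"slide":[-0.609,-0.610,0],"roll":-0.21},{"slide":[-0.609,-0.610,0],"roll":-0.21},{"slide":[-0.609,-0.610,0],"roll":-0.21},{"slide":[-0.609,-0.610,0],"roll":-0.21},{"slide":[-0.609,-0.610,0],"roll":-0.21},{"slide":[-0.609,-0.610,0],"roll":-0.21},{"slide":[-0.609,-0.610,0],"roll":-0.21},{"slide":[-0.609,-0.610,0],"roll":-0.21},{"slide":[-0.609,-0.610,0],"roll":-0.21},{"slide":[-0.609,-0.610,0],"roll":-0.21},{"slide":[-0.609,-0.610,0],"roll":-0.21},{"slide":[-0.609,-0.610,0],"roll":-0.21},{"slide":[-0.609,-0.610,0],"roll":-0.21},{"slide":[-0.609,-0.610,0],"roll":-0.21},{"slide":[-0.609,-0.610,0],"roll":-0.21},{"slide":[-0.609,-0.610,0],"roll":-0.21},{"slide":[-0.609,-0.610,0.06],"roll":-0.21},{"slide":[-0.609,-0.610,0.06],"roll":-0.21},{"slide":[-0.609,-0.610,0.06],"roll":-0.21}]' 0
cat > st.py <<'E'
from m import *
import sys
T=[float(x) for x in sys.argv[1:4]]; yaw=np.radians(float(sys.argv[4]))  # desired TCP and yaw of tool y
o=observe();M=Ro.from_rotvec(o['ee_rot']).as_matrix()
y=np.arctan2(M[1,1],M[0,1])
print('t',o['time_s'],'tcp',np.array(o['tcp_pos']),'yaw',np.degrees(y),'F',np.array(o['force']),'tau',np.array(o['wrist_torque']),'w',o['width'],'ff',o['finger_force'])
print('slide',M.T@(np.array(T)-o['tcp_pos']),'roll',-(yaw-y))
E
python3 st.py .522 -.3245 .072 78.2
```

```text
time_s: 3.0
tcp_pos: [0.5213, -0.3238, 0.1626]
ee_rot: [-0.326, -3.121, -0.005]
force: [-0.2, 0.4, 0.5]
width: 0.0883
finger_force: 0.0
t 3.0 tcp [ 0.5213 -0.3238  0.1626] yaw 78.0874484982727 F [-0.2147  0.3731  0.5416] tau [-0.0088  0.0295 -0.0274] w 0.08825457024890329 ff 0.0
slide [-0.0012 -0.0008  0.0906] roll -0.001964394283205495
```

```bash
python3 -m jog '[{"slide":[-0.001,-0.001,0.04]},{"slide":[-0.001,-0.001,0.07]},{"slide":[-0.001,-0.001,0.085]},{"slide":[-0.001,-0.001,0.0905]},{"slide":[-0.001,-0.001,0.0905]}]' 0
python3 -m jog '[{"slide":[0,0,0]},{"slide":[0,0,0]},{"slide":[0,0,0]},{"slide":[0,0,0]},{"slide":[0,0,0]},{"slide":[0,0,0]},{"slide":[0,0,0]},{"slide":[0,0,0]},{"slide":[0,0,0]},{"slide":[0,0,0]}]' 1 35
python3 st.py .522 -.3245 .2 78.2
python3 - <<'E'
from m import *
a=camera('scene');b=camera('top')
def cr(p,c): return cv2.resize(p['frame'][c[1]-40:c[1]+40,c[0]-40:c[0]+40],None,fx=5,fy=5,interpolation=2)
cv2.imwrite('pics/c2.png',np.hstack([cr(a,(378,315)),cr(b,(430,220))])[...,::-1])
E
```

```text
t 3.0 tcp [ 0.5213 -0.3238  0.1626] yaw 78.0874484982727 F [-0.2147  0.3731  0.5416] tau [-0.0088  0.0295 -0.0274] w 0.08825457024890329 ff 0.0
slide [-0.0007 -0.0005 -0.0374] roll -0.001964394283205495validation failed for argument at $[0]...
validation failed for argument at $[0]...
```

View pics/c2.png

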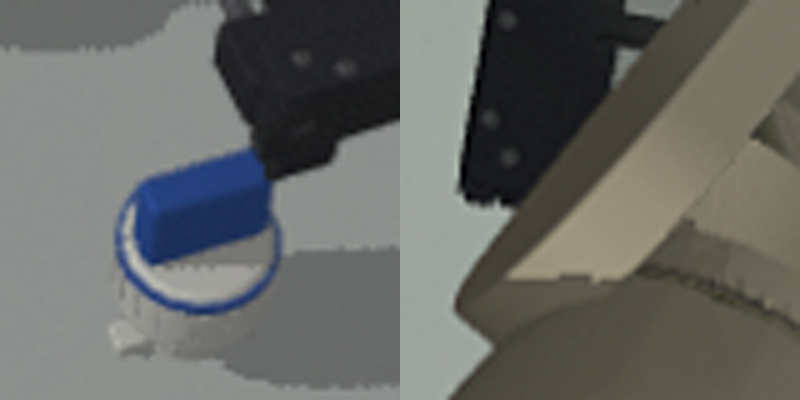

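The moves were refused because roll is required, so the picture only shows the gripper still above the handle, at about (375,318) in the scene view, with nothing touched.

```bash
python3 -m jog '[{"slide":[-0.001,-0.001,0.04],"roll":0},{"slide":[-0.001,-0.001,0.07],"roll":0},{"slide":[-0.001,-0.001,0.085],"roll":0},{"slide":[-0.001,-0.001,0.0905],"roll":0},{"slide":[-0.001,-0.001,0.0905],"roll":0},{"slide":[-0.001,-0.001,0.0905],"roll":0}]' 0
python3 -m jog '[{"slide":[0,0,0],"roll":0},{"slide":[0,0,0],"roll":0},{"slide":[0,0,0],"roll":0},{"slide":[0,0,0],"roll":0},{"slide":[0,0,0],"roll":0},{"slide":[0,0,0],"roll":0},{"slide":[0,0,0],"roll":0},{"slide":[0,0,0],"roll":0},{"slide":[0,0,0],"roll":0},{"slide":[0,0,0],"roll":0}]' 1 35
python3 st.py .522 -.3245 .2 78.2
```

```text
time_s: 3.7
tcp_pos: [0.5236, -0.3262, 0.0759]
ee_rot: [0.325, 3.122, -0.003]
force: [0.0, -0.4, -0.2]
width: 0.088
finger_force: 0.0
time_s: 4.7
tcp_pos: [0.5229, -0.3259, 0.0739]
ee_rot: [-0.326, -3.125, -0.0]
force: [0.4, 0.5, 0.4]
width: 0.0151
finger_force: 35.0
t 4.7 tcp [ 0.5229 -0.3259  0.0739] yaw 78.09591424169513 F [0.3966 0.5406 0.3735] tau [ 0.1421 -0.0133 -0.0431] w 0.015109735310243655 ff 34.96424674987793
slide [ 0.0012  0.0012 -0.1261] roll -0.0018166391868552623
```

```bash
python3 -m jog '[{"slide":[0,0,-0.04],"roll":0},{"slide":[0,0,-0.08],"roll":0},{"slide":[0,0,-0.12],"roll":0},{"slide":[0,0,-0.135],"roll":0},{"slide":[0,0,-0.135],"roll":0},{"slide":[0.010,0.04,-0.135],"roll":-0.03},{"slide":[0.020,0.08,-0.135],"roll":-0.06},{"slide":[0.030,0.12,-0.135],"roll":-0.09},{"slide":[0.040,0.16,-0.135],"roll":-0.126},{"slide":[0.050,0.20,-0.135],"roll":-0.126},{"slide":[0.060,0.24,-0.135],"roll":-0.126},{"slide":[0.070,0.28,-0.135],"roll":-0.126},{"slide":[0.078,0.315,-0.135],"roll":-0.126},{"slide":[0.081,0.331,-0.135],"roll":-0.126},{"slide":[0.081,0.331,-0.10],"roll":-0.126},{"slide":[0.081,0.331,-0.075],"roll":-0.126},{"slide":[0.081,0.331,-0.075],"roll":-0.126},{"slide":[0.081,0.331,-0.075],"roll":-0.126}]'
python3 st.py .5116 .015 .144 85.3
python3 - <<'E'
from m import *
a=camera('scene');b=camera('top');save(b,'x.png')
for p in(a,b):
  print([(x['xy'],x['score']) for x in tip_of(p,'fresh_filter')[:2]])
def cr(p,c): return cv2.resize(p['frame'][c[1]-45:c[1]+45,c[0]-45:c[0]+45],None,fx=4.4,fy=4.4,interpolation=2)
cv2.imwrite('pics/c3.png',np.hstack([cr(a,(270,185)),cr(b,(250,229))])[...,::-1])
E
```

```text
time_s: 6.5
tcp_pos: [0.5118, 0.0146, 0.1487]
ee_rot: [-0.129, -3.138, -0.0]
force: [0.5, -0.6, -0.9]
width: 0.0154
finger_force: 34.9
t 6.5 tcp [0.5118 0.0146 0.1487] yaw 85.3020085582458 F [ 0.5485 -0.6084 -0.9187] tau [ 0.0097 -0.0283 -0.0116] w 0.015414787814628997 ff 34.92922782897949
slide [0.0002 0.0004 0.0047] roll 3.505595460739919e-05
[([272.7, 198.8], 0.83), ([276.5, 224.7], 0.21)]
[]
```

View pics/c3.png

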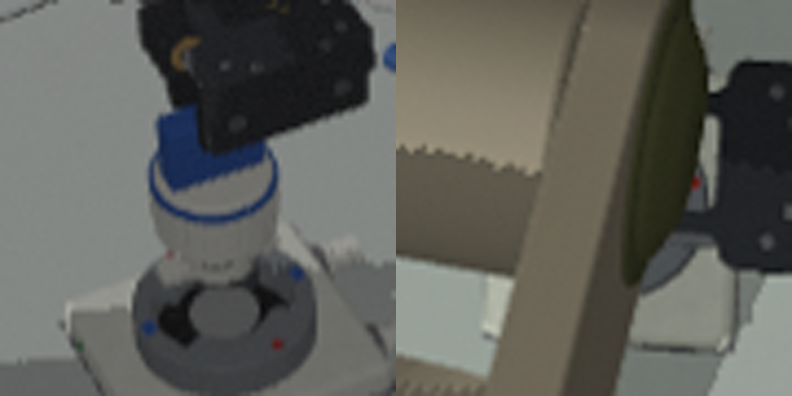

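The cartridge hangs upright above the port, blue rim about 150–278 across in the left crop. I'll compare the rim with the projection for the pose I assume.

```bash
python3 - <<'E'
from m import *
a=camera('scene')
def proj(p,X):
    c=X@np.array(p['R']).T+p['t'];s=c[:,:2]/c[:,2:];s=s*(1+p['k1']*(s**2).sum(1))[:,None]
    return s*[p['fx'],p['fy']]+[p['cx'],p['cy']]
t=np.linspace(0,2*np.pi,721);C=np.c_[np.cos(t),np.sin(t),0*t]
def ext(c,r,n):
    q=proj(a,np.array(c)+r*C);print(n,'l',q[:,0].min(),'r',q[:,0].max(),'bot',q[:,1].max())
ext((.5118,.0146,.1348),.028,'rim')
ext((.5116,.0150,.05),.043,'collar')
A,ce,px=max(col(a,100,130,(273,185),22,70),key=lambda k:k[0]);
h=cv2.cvtColor(a['frame'],cv2.COLOR_RGB2HSV)
m=(h[...,0]>100)&(h[...,0]<130)&(h[...,1]>90);m[:170]=0;m[195:]=0;m[:,:250]=0;m[:,295:]=0
y,x=np.nonzero(m);print('seen rim l',x.min(),'r',x.max()+1,'bot',y.max()+1)
print('seen collar from crop l',225+133/4.4,'r',225+316/4.4)
print('marks proj',proj(a,np.array([[.474,.0184,.05],[.5491,.012,.05]])))
E
```

```text
rim l 259.2195810471436 r 288.0678421244381 bot 187.11255986507416
collar l 254.5427172364155 r 296.5313447411927 bot 222.6634018313921
seen rim l 259 r 288 bot 190
seen collar from crop l 255.22727272727272 r 296.8181818181818
marks proj [[258.6089 213.1811]
 [292.0491 201.0516]]
```

```bash
python3 -m jog '[{"slide":[0,0,0.01],"roll":0},{"slide":[0,0,0.017],"roll":0},{"slide":[0,0,0.023],"roll":0},{"slide":[0,0,0.028],"roll":0},{"slide":[0,0,0.032],"roll":0},{"slide":[0,0,0.034],"roll":0},{"slide":[0,0,0.034],"roll":0},{"slide":[0,0,0.034],"roll":0}]'
python3 st.py .5116 .015 .1054 85.3
```

```text
time_s: 7.55
tcp_pos: [0.5121, 0.0146, 0.1152]
ee_rot: [0.128, 3.138, -0.0]
force: [-0.4, 0.3, 1.9]
width: 0.0155
finger_force: 34.9
t 7.55 tcp [0.5121 0.0146 0.1152] yaw 85.31362320660146 F [-0.3577  0.2974  1.8869] tau [ 0.0693  0.0588 -0.0148] w 0.015452755288191221 ff 34.94885265827179
slide [0.0005 0.0004 0.0098] roll 0.00023776980987499918
```

```bash
python3 -m jog '[{"slide":[0,0,0.003],"roll":0},{"slide":[0,0,0.006],"roll":0},{"slide":[0,0,0.009],"roll":0},{"slide":[0,0,0.010],"roll":0},{"slide":[0,0,0.010],"roll":0},{"slide":[0,0,0.010],"roll":0}]'
python3 st.py .5116 .015 .1054 85.3
```

```text
time_s: 8.15
tcp_pos: [0.5122, 0.0146, 0.1052]
ee_rot: [0.128, 3.138, -0.0]
force: [-0.9, 0.2, 6.0]
width: 0.0155
finger_force: 35.0
t 8.15 tcp [0.5122 0.0146 0.1052] yaw 85.31207508353134 F [-0.9157  0.2032  5.9674] tau [0.2086 0.1173 0.0077] w 0.015455194155866011 ff 34.98518943786621
slide [ 0.0007  0.0003 -0.0002] roll 0.0002107499650751965
```

```bash
python3 -m jog '[{"slide":[0,0,0],"roll":0.1},{"slide":[0,0,0],"roll":0.2},{"slide":[0,0,0],"roll":0.3},{"slide":[0,0,0],"roll":0.4},{"slide":[0,0,0],"roll":0.5},{"slide":[0,0,0],"roll":0.6}]'
python3 st.py .5116 .015 .1054 12
```

```text
time_s: 8.75
tcp_pos: [0.5126, 0.0142, 0.1054]
ee_rot: [1.056, 2.957, -0.0]
force: [0.4, -0.8, 5.6]
width: 0.0154
finger_force: 34.9
t 8.75 tcp [0.5126 0.0142 0.1054] yaw 50.706829414873575 F [ 0.4432 -0.7659  5.6406] tau [-0.3536 -0.0167  0.0619] w 0.015368503086062281 ff 34.90861415863037
slide [ 0.0013 -0.     -0.    ] roll 0.6755616162973341
```

```bash
python3 -m jog '[{"slide":[0,0,0],"roll":0.1},{"slide":[0,0,0],"roll":0.2},{"slide":[0,0,0],"roll":0.3},{"slide":[0,0,0],"roll":0.4},{"slide":[0,0,0],"roll":0.5},{"slide":[0,0,0],"roll":0.6},{"slide":[0,0,0],"roll":0.66},{"slide":[0,0,0],"roll":0.66},{"slide":[0,0,0],"roll":0.66}]'
python3 st.py .5116 .015 .1054 10
```

```text
time_s: 9.65
tcp_pos: [0.5121, 0.0142, 0.1052]
ee_rot: [1.952, 2.46, -0.001]
force: [-1.4, -1.1, 6.9]
width: 0.0153
finger_force: 34.9
t 9.65 tcp [0.5121 0.0142 0.1052] yaw 13.136799993169713 F [-1.4371 -1.1221  6.8873] tau [-0.3387  0.4782  0.0687] w 0.015328568944168397 ff 34.90742862224579
slide [ 0.0009 -0.0003 -0.0002] roll 0.05474748785734715
```

```bash
python3 -m jog '[{"slide":[0,0,0],"roll":0.02},{"slide":[0,0,-0.002],"roll":0.02},{"slide":[0,0,-0.004],"roll":0.02},{"slide":[0,0,-0.0045],"roll":0.02},{"slide":[0,0,-0.0045],"roll":0.02}]'
python3 -m jog '[{"slide":[0,0,0],"roll":0},{"slide":[0,0,0],"roll":0},{"slide":[0,0,0],"roll":0},{"slide":[0,0,0],"roll":0},{"slide":[0,0,0],"roll":0},{"slide":[0,0,0],"roll":0},{"slide":[0,0,-0.02],"roll":0},{"slide":[0,0,-0.05],"roll":0},{"slide":[0,0,-0.09],"roll":0},{"slide":[0,0,-0.13],"roll":0},{"slide":[0,0,-0.13],"roll":0},{"slide":[0.03,0,-0.13],"roll":0},{"slide":[0.07,0,-0.13],"roll":0},{"slide":[0.11,0,-0.13],"roll":0},{"slide":[0.15,0,-0.13],"roll":0},{"slide":[0.18,0,-0.13],"roll":0},{"slide":[0.20,0,-0.13],"roll":0},{"slide":[0.20,0,-0.13],"roll":0}]' 0
python3 st.py .5116 .015 .1054 10
python3 - <<'E'
from m import *
a=camera('scene');b=camera('top')
def cr(p,c): return cv2.resize(p['frame'][c[1]-45:c[1]+45,c[0]-45:c[0]+45],None,fx=4.4,fy=4.4,interpolation=2)
cv2.imwrite('pics/c4.png',np.hstack([cr(a,(277,205)),cr(b,(254,229))])[...,::-1])
E
```

```text
time_s: 10.15
tcp_pos: [0.5118, 0.0145, 0.1092]
ee_rot: [-1.977, -2.441, 0.001]
force: [-0.7, -1.2, 1.5]
width: 0.0156
finger_force: 34.9
time_s: 11.95
tcp_pos: [0.4696, 0.212, 0.2387]
ee_rot: [-1.974, -2.443, 0.001]
force: [-0.0, 0.2, 0.9]
width: 0.0882
finger_force: 0.0
t 11.95 tcp [0.4696 0.212  0.2387] yaw 12.140550137222302 F [-0.0149  0.2136  0.9183] tau [-0.1075  0.0422  0.0285] w 0.08817456464436944 ff 0.0
slide [-0.2015 -0.0002  0.1332] roll 0.037359647698545606
```

View pics/c4.png

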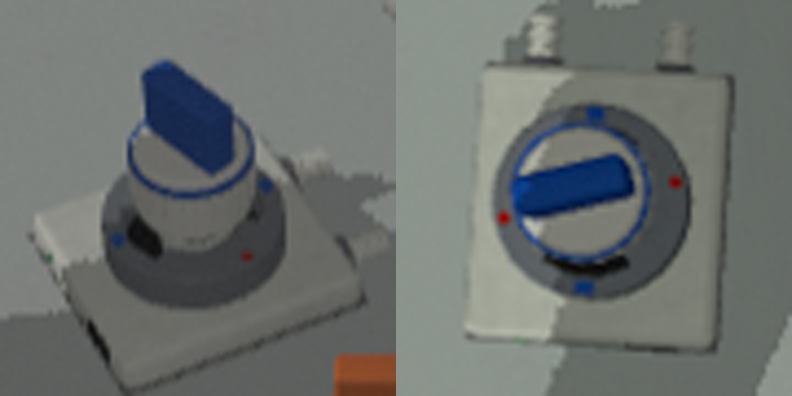

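The handle points at the red marks, at about (254,229) in the top view, and the gripper is clear. One numeric check of height and tilt before handing in.

```bash
python3 - <<'E'
from m import *
a=camera('scene');b=camera('top')
t=np.linspace(0,2*np.pi,721);C=np.c_[np.cos(t),np.sin(t),0*t]
def ext(p,z):
    X=np.array([.5118,.0146,z])+.028*C
    c=X@np.array(p['R']).T+p['t'];s=c[:,:2]/c[:,2:];s=s*(1+p['k1']*(s**2).sum(1))[:,None]
    q=s*[p['fx'],p['fy']]+[p['cx'],p['cy']];return q.min(0),q.max(0)
for p,x0,y0,x1,y1 in((a,258,180,292,206),(b,225,205,285,255)):
    h=cv2.cvtColor(p['frame'],cv2.COLOR_RGB2HSV)
    m=((h[...,0]>100)&(h[...,0]<130)&(h[...,1]>90)).astype(np.uint8);w=np.zeros_like(m);w[y0:y1,x0:x1]=m[y0:y1,x0:x1]
    n,l,st,ce=cv2.connectedComponentsWithStats(w);k=1+st[1:,4].argmax();print('seen',st[k])
    for z in(.096,.103): print(z,*ext(p,z))
r=[tip_of(p,'spent_filter') for p in(a,b)]
if all(r): print('spent',tri(a,r[0][0]['xy'],b,r[1][0]['xy']))
E
```

```text
seen [265 180  20  20 286]
0.096 [260.5496 181.4348] [288.6905 201.304 ]
0.103 [260.3141 178.9183] [288.5802 198.796 ]
seen [235 208  32  36 419]
0.096 [233.8581 211.7499] [264.7235 242.5747]
0.103 [233.1998 211.3076] [264.3236 242.3902]
spent [ 0.5245 -0.1436 -0.0084]
```

```bash
python3 -c "
from station import *
print(close_job())"
```

```text
the job is handed in; nothing more can be done
None
```

The fresh blue-handled cartridge is in the dock port, turned about 73° clockwise, and it stayed down when the gripper let go; the orange-handled one was not touched, and the job is handed in (about 12 s used, verdict not shown).

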